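# Unhitch a trailer tongue and hold it up

### The arm

A 6-joint arm with a two-finger parallel gripper is mounted at the origin on the work surface. World frame = base frame: x ahead of the robot, y to its left, z up, the work surface at z = 0. Lengths are in m, angles in rad, forces in N, time in s.
With the tool pointing down it reaches from about 0.35 to 0.975 m from the base axis. Payload 4.9 kg.
Tool frame: the origin (TCP) lies at the very end of the fingers, on their centre line; the grasp point (between the pads) lies manip.grip_point_offset behind it (manip.grip_point_offset is the distance from the TCP to the grasp point, in m); z points along the fingers, y is the line along which they close (so a half turn about z gives the same grasp; the last joint's range is limited). The gripper opens to 85 mm and grips with 20 to 120 N. Pads are 22 mm wide; open, the fingers measure 114 mm over their backs; the gripper's body (76 mm by 85 mm) begins 54 mm behind the grasp point. The pads swing forward as they close: fully open they stand 13 mm farther back than shut.
Start: joints at [1.153, 0.053, 1.613, -0, 1.476, -0.119], TCP at [0.184, 0.597, 0.231] pointing down, gripper open.
Joint ranges: [-3.01, 3.01], [-1.01, 2.22], [0.06, 2.58], [-1.02, 4.17], [0.09, 2.62], [-3.14, 3.14]. Speed limits (rad/s): [2.57, 2.57, 3.14, 3.14, 3.14, 3.14].

### API

Orientations are given as a unit quaternion [w, x, y, z].
In Python, from plant import manip gives the robot as it stands.
- The arm moves only by the shell command python3 -m crank 'ROWS' [OPENING]. ROWS is JSON, a list of rows, each an object of numbers: "x", "y", "z": the shift along the tool's x, y, z in cm; "turn": the turn about the tool's z in rad. In form: [{"x": .., "y": .., "z": .., "turn": ..}, ...]. A call has 1 to 5 rows; each row shifts and turns the commanded pose from where the row before left it, along the tool's axes as they then stand; what a row does not reach is not made up. A row lasts 1/10 s, in which the tool goes at most 50 mm and 8.59 degrees, less where a joint would pass 70% of its speed; a pose out of reach is approached as far as the arm can. A call with a gripper value outside its range is refused whole. OPENING is the opening in per cent of the stroke, from 0 (shut) to 100 (fully open), set as the call begins (- or left out, the last holds). The fingers move at their own pace and stop on an object; the grip force is fixed at half the most. Time passes only in rows, so rows that do not move let the fingers close. It gives the time, the measured TCP pose, the force, the opening and the grip force at its end, in the units of the state.
- manip.state(): the state, without advancing time (a new reading comes with each control period).
- manip.grab_frame(name): name is "scene" or "side" or "wrist"; returns (picture, depth): 480x640x3 uint8, red, green, blue; 480x640 float32, m along the optical axis (not along the pixel's ray), 0 where there is no reading.
- manip.camera_model(name): a dict with "mtx" (3x3 intrinsics, pixels), "world_to_cam" (4x4, takes a point from world to camera coordinates). Camera axes: x right, y down, z forward; pixel columns grow to the right and rows downward; lengths in m; the calibration is good to about 2 mm. A picture is of the moment at which its call begins: read the wrist's pose just before it. camera_model takes no time and is no camera call; for the wrist camera it gives the pose at the moment of the call.
- manip.job_done(): hands the job in; it is judged then, once.
The state is a dict: "time": time; "joint_pos": joint angles; "joint_vel": joint speeds; "joint_efforts": joint torques, N m; "tool_pos": TCP position; "tool_rot": TCP orientation; "contact_force": force on the tool from outside, world axes, zero at the start; "ft_torque": the same for the moment, N m; "gripper_width": opening from 0.0 (shut) to 1.0 (fully open); "grasp_force": force on a finger pad.
Only numpy, scipy, OpenCV 4.12 (cv2) and the standard library are available. Lean on these libraries where they do the work, as an engineer would, in place of code of your own. Each camera call takes 0.05 s, during which the arm holds its last target. There are 200 camera calls.

### The job

Draw the safety pin up out of the trailer coupler and put it in the box with the other pins. Then pull the coupler's spring latch sideways by its black handle, and with the latch pulled, lift the tongue off the ball until its head is at least 8 cm higher than it sat. Finish still gripping the handle, holding the tongue raised and still; leave the tin and the roll of tape where they stand.

Things in the scene. Friction and masses are not known exactly. Their poses are not given: they have to be found in the camera images.
- hitch: Fixed steel hitch stand, placed and turned differently each time. Origin on the table under the ball's centre; x runs along the tongue from hinge to ball, y to the side where the latch handle stands (the latch pulls to +y), z up. All offsets given below are in this frame. Base plate 420 x 130 x 10 mm (x -340 to +80). Ball 50 mm across, centre at z 100 mm.
- latch (a joint): Sideways slide of the spring latch, m: 0 latched, stop at 0.022. Pulls to the hitch's +y against a return spring (4 N at the start, 10.5 N at the stop). The tongue cannot rise until it is pulled by about 0.014. The latch rides on the tongue. Its slotted plate (z 139 to 146 mm) surrounds the safety pin, which blocks the slide until drawn.
- pull_handle: Upright black plastic handle of the latch, 30 mm along the hitch's x, 14 mm thick along y, spanning 40 mm below to 30 mm above its origin. Origin (grip point) at x 5, y 60, z 165 mm of the hitch while latched and seated; axes as the hitch's. Pinch from above with the fingers closing along y. Rises and tilts with the tongue.
- socket (a point): Point on the coupler head at the ball's centre while seated (z 100 mm); rises with the head. Steel head 74 mm wide, x -33 to +37, top at z 137 mm, round boss to 141. The tongue (red 40 mm square tube) swings up about a hinge axis parallel to y through x -270, z 105 mm, at most 0.6 rad (0.3 rad lifts the head 80 mm). Lifting at the head takes 4 to 6 N; it falls back if let go.
- pin: The safety pin: steel, shank 8 mm across and 40 mm long, round head 20 mm across and 18 mm tall above it (58 mm in all), 40 g. Origin at the foot, z toward the head. At the start it stands loose in an upright hole (10 mm wide, 27 mm deep) behind the ball: foot at x -55, y 0, z 110 mm of the hitch, head from z 150 to 168. Draw it straight up.
- pin_head (a point): Middle of the safety pin's head, 49 mm from the foot.
- pin_mid (a point): Middle of the safety pin, 29 mm from the foot.
- pin_hole (a point): Mouth of the pin's hole while the tongue is seated (fixed on the hitch stand, z 137 mm).
- pin_box: Open grey box, outside 145 (its x) x 125 (its y) x 42 mm high, walls and floor 4 mm, fixed to the table; origin at the centre of its underside. The one in which two spare pins lie, in its +y half. It stands left or right of the hitch.
- collar_box: The same box on the other side of the hitch, with three steel ring collars in it. Not for the pin.
- tin: Bystander: small tin, 66 mm across, 75 mm tall, origin at its underside.
- tape: Bystander: roll of tape lying flat, 100 mm across, 24 mm tall, origin at its underside.
Not all that is in view belongs to the job. Leave any pink or turquoise look-alike of the pin_box alone.

How it is judged:
By the outcome, as a careful person would: the job done as asked, in the order asked, and still so for the second after the job is handed in, while the arm keeps its last pose, push and grip.
It also fails if it takes over 64 s, if anything falls off the work surface, if the arm or the gripper's body presses on something with over 40 N, if the wrist force passes 120 N, or if a joint passes its speed limit or range.

## Working session

There is one attempt and no reset: what is moved stays moved. The work goes in short steps, Python scripts to look and compute and a shell command to move; the robot and the scene stay as the last step left them, time stands still between calls to the robot, and variables do not carry over. Pictures are saved under pics/ and viewed, at most 10 in all, crops included, and the job is handed in when it is done.

```bash
mkdir -p pics; ls
python3 - <<'E'
from plant import manip
import cv2,numpy as np
print(manip.grip_point_offset, manip.state())
for n in("scene","side"):
    p,d=manip.grab_frame(n); np.savez(f"pics/{n}.npz",p=p,d=d)
    cv2.imwrite(f"pics/{n}0.png",p[:,:,::-1]); m=manip.camera_model(n);print(n,m)
print(manip.camera_model("wrist"))
E
```

```text
pics
0.0187 {'time': 0.0, 'joint_pos': array([ 1.15303377e+00,  5.33861035e-02,  1.61427693e+00, -1.40490320e-06,
        1.47601115e+00, -1.19051898e-01]), 'joint_vel': array([ 1.28689802e-03, -2.26568078e-03,  3.05159449e-05,  1.20242432e-03,
        2.60120279e-03,  1.58976401e-03]), 'joint_efforts': array([-1.69122850e-03, -3.93678474e+01, -3.70177281e+01, -2.39068386e-04,
        6.71748421e-03, -1.62060205e-07]), 'tool_pos': array([0.18370815, 0.59674355, 0.23005509]), 'tool_rot': array([-2.75332993e-04,  1.48800523e-01,  9.88866685e-01, -1.00368693e-03]), 'contact_force': array([-0.37605028, -0.0119068 ,  0.15659846]), 'ft_torque': array([0.01518051, 0.00085166, 0.0070966 ]), 'grasp_force': 0.0, 'gripper_width': 1.0018681469812978}
scene {'mtx': array([[569.98369678,   0.        , 317.43065513],
       [  0.        , 569.98369678, 248.64730556],
       [  0.        ,   0.        ,   1.        ]]), 'world_to_cam': array([[ 6.73788583e-01,  7.38924089e-01, -3.70081791e-04,
        -2.52452146e-01],
       [ 5.66151356e-01, -5.16567335e-01, -6.42363473e-01,
        -2.40534906e-0
[... 330 characters left out ...]
.        ]]), 'world_to_cam': array([[ 0.85114121, -0.52489903,  0.00629762, -0.43740196],
       [-0.36018818, -0.59270025, -0.72039634,  0.20392303],
       [ 0.38186794,  0.61089068, -0.69353403,  1.00288288],
       [ 0.        ,  0.        ,  0.        ,  1.        ]])}
{'mtx': array([[332.80909782,   0.        , 325.41878601],
       [  0.        , 332.80909782, 238.60240082],
       [  0.        ,   0.        ,   1.        ]]), 'world_to_cam': array([[ 0.29262876,  0.95622548, -0.00111553, -0.62509081],
       [ 0.92385776, -0.28242209,  0.25831104, -0.03399871],
       [ 0.24668855, -0.07661983, -0.96606116,  0.37783855],
       [ 0.        ,  0.        ,  0.        ,  1.        ]])}
```

View pics/scene0.png

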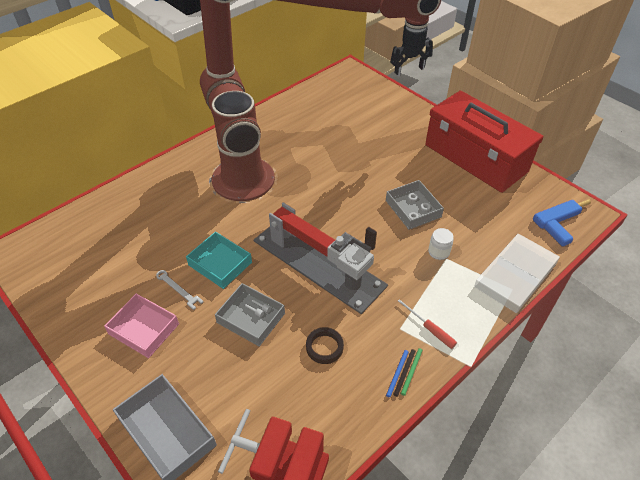

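View pics/side0.png

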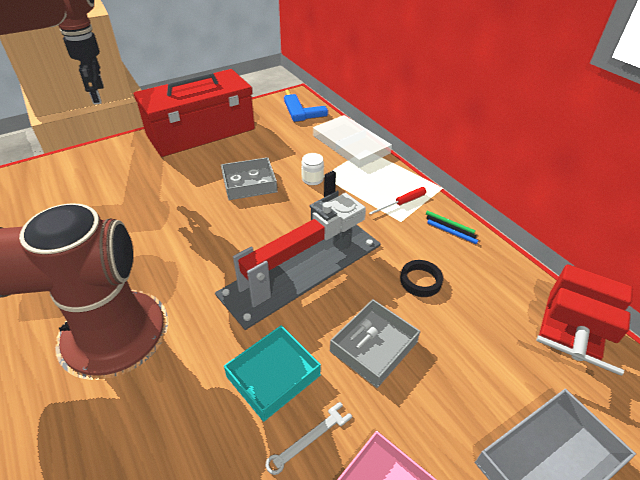

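Pin box with spare pins: scene (250,313), side (375,342). Decoys are the teal (220,258), pink (142,325), large grey (165,425) and the collar box (414,204). The hitch head is at scene (350,255), and its black handle at (371,238). I'll crop the head and the pin box and measure by depth.

```bash
cat > h.py <<'E'
import numpy as np,cv2
from plant import manip
def world(n,d,m=None):
    m=m or manip.camera_model(n); K=m["mtx"]; T=np.linalg.inv(m["world_to_cam"])
    v,u=np.mgrid[:480,:640]; c=np.stack([(u-K[0,2])/K[0,0]*d,(v-K[1,2])/K[1,1]*d,d],-1)
    return c@T[:3,:3].T+T[:3,3]
def proj(n,P,m=None):
    m=m or manip.camera_model(n); P=np.atleast_2d(P); c=P@m["world_to_cam"][:3,:3].T+m["world_to_cam"][:3,3]
    q=c@m["mtx"].T; return q[:,:2]/q[:,2:]
E
python3 - <<'E'
from h import *
z={n:np.load(f"pics/{n}.npz") for n in("scene","side")}
a=cv2.resize(z["scene"]["p"][200:350,200:400],(800,600),interpolation=cv2.INTER_CUBIC)
cv2.imwrite("pics/c1.png",a[:,:,::-1])
for n in z:
    p=z[n]["p"].astype(int); W=world(n,z[n]["d"]); hsv=cv2.cvtColor(z[n]["p"],cv2.COLOR_RGB2HSV)
    def rep(t,M):
        q=W[M]; print(n,t,len(q),np.median(q,0).round(4),np.percentile(q,[2,98],axis=0).round(3).tolist())
        return q
    box=(lambda u0,v0,u1,v1:(lambda m:(m.__setitem__((slice(v0,v1),slice(u0,u1)),True),m)[1])(np.zeros((480,640),bool)))
    R=dict(scene=[(255,195,390,315),(210,280,290,350),(360,222,380,254)],side=[(210,170,385,330),(328,298,422,388),(322,168,340,200)])[n]
    red=(hsv[...,1]>150)&((hsv[...,0]<6)|(hsv[...,0]>174))&box(*R[0]); q=rep("red",red&(W[...,2]>.06))
    grey=(hsv[...,1]<60)
    t=red&(W[...,2]>.11); q=W[t][:,:2]; c=q.mean(0); e=np.linalg.svd(q-c,full_matrices=False)[2][0]; print("dir",e,c)
    g=grey&box(*R[0])&(abs(W[...,2]-.01)<.004); q=rep("plate",g); r=cv2.minAreaRect(q[:,:2].astype(np.float32)); print(r)
    rep("handle",(p.max(2)<60)&box(*R[2])&(W[...,2]>.12))
    g=grey&box(*R[1])&(abs(W[...,2]-.042)<.004); q=rep("rim",g); r=cv2.minAreaRect(q[:,:2].astype(np.float32)); print(r)
    rep("spare",grey&box(*R[1])&(W[...,2]>.010)&(W[...,2]<.03)&(hsv[...,2]>150))
    g=grey&box(*R[0])&(W[...,2]>.15); rep("pinhead",g)
    g=grey&box(*R[0])&(abs(W[...,2]-.137)<.003); rep("headtop",g)
E
```

```text
scene red 1044 [ 0.401  -0.0763  0.1229] [[0.297, -0.095, 0.089], [0.488, -0.044, 0.13]]
dir [ 0.92810597 -0.37231615] [ 0.39851745 -0.07398939]
scene plate 2643 [ 0.4735 -0.0805  0.0097] [[0.259, -0.273, 0.006], [0.65, 0.016, 0.014]]
((0.43158209323883057, -0.021242648363113403), (0.42892250418663025, 0.445933997631073), 48.44188690185547)
scene handle 155 [0.5748 0.0108 0.1666] [[0.559, 0.006, 0.132], [0.586, 0.02, 0.197]]
scene rim 262 [ 0.4645 -0.3294  0.0414] [[0.381, -0.406, 0.038], [0.546, -0.257, 0.045]]
((0.4630855619907379, -0.3310403525829315), (0.1477806270122528, 0.12899911403656006), 16.290273666381836)
scene spare 74 [ 0.4649 -0.3108  0.0186] [[0.429, -0.364, 0.011], [0.485, -0.286, 0.025]]
scene pinhead 137 [ 0.5397 -0.0518  0.1691] [[0.51, -0.78, 0.151], [1.231, 0.018, 1.337]]
scene headtop 432 [ 0.5679 -0.0469  0.1371] [[0.505, -0.082, 0.134], [0.611, -0.002, 0.14]]
side red 1877 [ 0.3928 -0.0767  0.123 ] [[0.286, -0.094, 0.089], [0.492, -0.044, 0.126]]
dir [-0.88354532 -0.46834568] [ 0.38772125 -0.07466091]
side plate 5067 [ 0.4332 -0.0795  0.0092] [[0.242, -0.147, 0.006], [0.645, 0.339, 0.013]]
((0.4915848672389984, 0.03942987322807312), (0.5845189094543457, 0.4733301103115082), 57.4882698059082)
side handle 243 [0.5644 0.011  0.1681] [[0.555, 0.005, 0.135], [0.581, 0.02, 0.196]]
side rim 496 [ 0.4525 -0.3378  0.0409] [[0.379, -0.406, 0.038], [0.542, -0.256, 0.044]]
((0.4608234465122223, -0.3309495449066162), (0.14665070176124573, 0.12514986097812653), 16.087575912475586)
side spare 222 [ 0.4646 -0.3038  0.018 ] [[0.427, -0.344, 0.012], [0.483, -0.281, 0.025]]
side pinhead 317 [0.5556 0.0075 0.1731] [[0.063, -0.721, 0.151], [0.584, 0.019, 0.845]]
side headtop 541 [ 0.5648 -0.0551  0.1369] [[0.499, -0.081, 0.134], [0.608, -0.002, 0.14]]
```

View pics/c1.png

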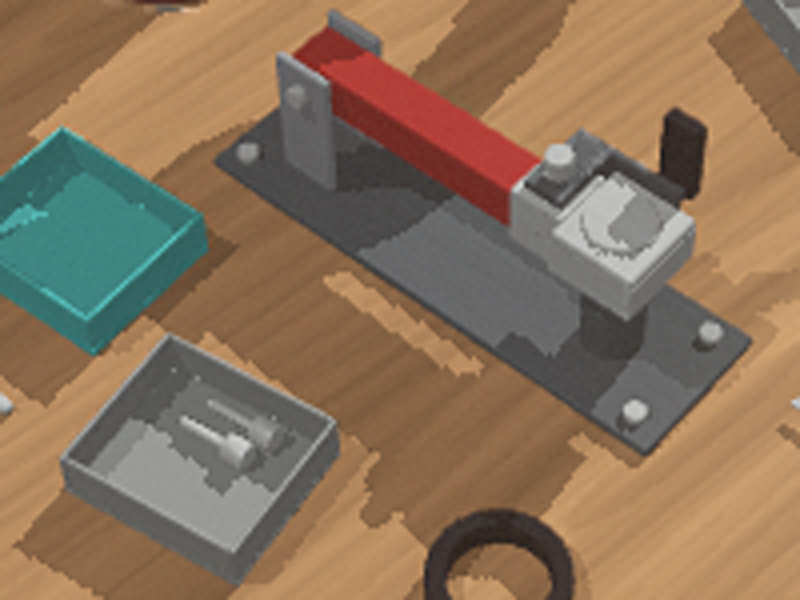

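The crop shows the pin's head at crop (558,160), which is scene (339.5,240). The two spares lie in the grey box at scene (250,313), so that box is the pin_box. The handle is at (371,238).

Run:
```python
from h import *
z={n:np.load(f"pics/{n}.npz") for n in("scene","side")}
for n in z:
    W=world(n,z[n]["d"]);hsv=cv2.cvtColor(z[n]["p"],cv2.COLOR_RGB2HSV)
    roi=(W[...,0]>.2)&(W[...,0]<.68)&(W[...,1]>-.2)&(W[...,1]<.1)
    red=roi&(hsv[...,1]>150)&((hsv[...,0]<6)|(hsv[...,0]>174))&(W[...,2]>.1)
    top=red&(W[...,2]>np.percentile(W[...,2][red],60)-.003)
    r=cv2.minAreaRect(W[top][:,:2].astype(np.float32));print(n,"redtop",r,np.median(W[top][:,2]))
    pl=(roi&(hsv[...,1]<60)&(abs(W[...,2]-.0095)<.004)).astype(np.uint8)
    k,l,s,c=cv2.connectedComponentsWithStats(pl); print([ (cv2.minAreaRect(W[l==i][:,:2].astype(np.float32)),s[i,4]) for i in range(1,k) if s[i,4]>300])
    ph=roi&(W[...,2]>.152)&(W[...,2]<.175)&(hsv[...,2]>90)&(W[...,1]<-.02); q=W[ph]
    print("pin",len(q),q.min(0),q.max(0),np.median(q,0), "top",np.mean(q[q[:,2]>.165],0))
    print(proj(n,np.median(q,0)))
```

```text
scene redtop ((0.3889886736869812, -0.07054944336414337), (0.20337675511837006, 0.042555395513772964), 7.470954895019531) 0.12509931859673407
[(((0.4465087354183197, -0.061694711446762085), (0.41852131485939026, 0.1329885721206665), 7.401369571685791), np.int32(2563))]
pin 59 [ 0.50853308 -0.06305035  0.15201367] [ 0.53282939 -0.02629403  0.17295473] [ 0.52154173 -0.05395349  0.16605891] top [ 0.51983061 -0.0518529   0.16814422]
[[339.15826371 239.78994905]]
side redtop ((0.3913240432739258, -0.06789711117744446), (0.2129931002855301, 0.043564748018980026), 7.522488117218018) 0.12393216578960231
[(((0.444187730550766, -0.06199561059474945), (0.41880348324775696, 0.1307075172662735), 7.277730464935303), np.int32(4730))]
pin 80 [ 0.50745134 -0.06288475  0.15252085] [ 0.5273106  -0.04013705  0.17120848] [ 0.51703044 -0.05451557  0.16500738] top [ 0.51865919 -0.05091887  0.16731622]
[[327.22887253 206.34606607]]
```

```bash
python3 -m crank '[{"turn":-0.143},{"turn":-0.143},{"turn":-0.142},{"x":-1.66,"y":-4.58},{"x":-1.66,"y":-4.58}]'; python3 -m crank '[{"x":-1.66,"y":-4.58},{"x":-1.66,"y":-4.58},{"x":-1.66,"y":-4.58},{"x":-1.66,"y":-4.58},{"x":-1.66,"y":-4.58}]'; python3 -m crank '[{"x":-1.66,"y":-4.58},{"x":-1.66,"y":-4.58},{"x":-1.66,"y":-4.58},{"x":-1.66,"y":-4.58},{"x":-1.66,"y":-4.58}]';python3 -m crank '[{"x":-1.66,"y":-4.58},{"x":-1.66,"y":-4.58},{"x":-1.66,"y":-4.58},{},{}]'
```

```text
schema error: expected keys x, y, z, turn
schema error: expected keys x, y, z, turn
schema error: expected keys x, y, z, turn
schema error: expected keys x, y, z, turn
```

```bash
python3 -m crank '[{"x":0,"y":0,"z":0,"turn":-0.143},{"x":0,"y":0,"z":0,"turn":-0.143},{"x":0,"y":0,"z":0,"turn":-0.142},{"x":-1.66,"y":-4.58,"z":0,"turn":0},{"x":-1.66,"y":-4.58,"z":0,"turn":0}]'; python3 -m crank '[{"x":-1.66,"y":-4.58,"z":0,"turn":0},{"x":-1.66,"y":-4.58,"z":0,"turn":0},{"x":-1.66,"y":-4.58,"z":0,"turn":0},{"x":-1.66,"y":-4.58,"z":0,"turn":0},{"x":-1.66,"y":-4.58,"z":0,"turn":0}]'
```

```text
time: 0.6
tool_pos: [0.2285, 0.5099, 0.2302]
tool_rot: [-0.0, -0.066, 0.998, -0.001]
contact_force: [0.1, 0.7, 0.7]
gripper_width: 0.996
grasp_force: 0.0
time: 1.1
tool_pos: [0.3407, 0.2925, 0.2309]
tool_rot: [-0.0, -0.065, 0.998, -0.0]
contact_force: [0.8, 0.8, -0.5]
gripper_width: 1.001
grasp_force: 0.0
```

```bash
python3 -m crank '[{"x":-1.66,"y":-4.58,"z":0,"turn":0},{"x":-1.66,"y":-4.58,"z":0,"turn":0},{"x":-1.66,"y":-4.58,"z":0,"turn":0},{"x":-1.66,"y":-4.58,"z":0,"turn":0},{"x":-1.66,"y":-4.58,"z":0,"turn":0}]';python3 -m crank '[{"x":-1.66,"y":-4.58,"z":0,"turn":0},{"x":-1.66,"y":-4.58,"z":0,"turn":0},{"x":-1.66,"y":-4.58,"z":0,"turn":0},{"x":0,"y":0,"z":0,"turn":0},{"x":0,"y":0,"z":0,"turn":0}]'
python3 - <<'E'
from h import *
m=manip.camera_model("wrist");p,d=manip.grab_frame("wrist");cv2.imwrite("pics/w1.png",p[:,:,::-1])
np.savez("pics/w1.npz",p=p,d=d)
W=world("wrist",d,m);hsv=cv2.cvtColor(p,cv2.COLOR_RGB2HSV)
near=np.hypot(W[...,0]-.5197,W[...,1]+.0521)<.02
q=W[near&(W[...,2]>.155)&(W[...,2]<.178)];print(len(q))
if len(q):
    print(q.min(0),q.max(0),cv2.minEnclosingCircle(q[q[:,2]>.164][:,:2].astype(np.float32)))
h=W[(p.max(2)<60)&(abs(W[...,2]-.195)<.004)&(np.hypot(W[...,0]-.571,W[...,1]-.015)<.04)];print(len(h))
if len(h): print(cv2.minAreaRect(h[:,:2].astype(np.float32)))
print(proj("wrist",[[.5197,-.0521,.168],[.5714,.0151,.195]],m),manip.state()["joint_pos"])
E
```

```text
time: 1.6
tool_pos: [0.4526, 0.076, 0.231]
tool_rot: [0.0, -0.064, 0.998, 0.0]
contact_force: [0.3, 0.5, -0.1]
gripper_width: 1.001
grasp_force: 0.0
time: 2.1
tool_pos: [0.5192, -0.0527, 0.2305]
tool_rot: [-0.001, -0.063, 0.998, 0.0]
contact_force: [0.3, 0.4, -0.4]
gripper_width: 1.0
grasp_force: 0.0
814
[ 0.50855864 -0.05730032  0.15500877] [ 0.528579   -0.03780575  0.17008187] ((0.5186014175415039, -0.04750436544418335), 0.010199247859418392)
773
((0.5696097016334534, 0.019052185118198395), (0.029967939481139183, 0.013225634582340717), 7.304399013519287)
[[324.41989366 255.25397062]
 [421.87885285 361.34066576]] [-2.42376417e-01 -1.96286107e-01  1.85030954e+00  3.88398824e-04
  1.48912241e+00 -1.94189996e+00]
```

View pics/w1.png

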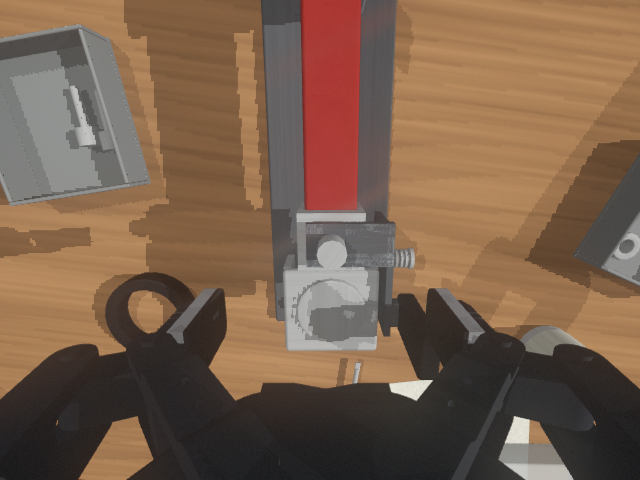

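The wrist view shows the pin head at (332,252), about 4 mm to +y of the scene estimate. I'll check the fingers' midline in the same camera before choosing between them.

Run:
```python
from h import *
z=np.load("pics/w1.npz");p,d=z["p"],z["d"];m=manip.camera_model("wrist")
W=world("wrist",d,m);s=manip.state();t=s["tool_pos"]
from scipy.spatial.transform import Rotation as R
q=s["tool_rot"];M=R.from_quat([q[1],q[2],q[3],q[0]]).as_matrix()
L=(W-t)@M
f=(L[...,2]>-.035)&(L[...,2]<.004)&(d>.02)&(abs(L[...,0])<.03)
for sgn in(-1,1):
    a=L[f&(L[...,1]*sgn>.0)];print(sgn,len(a),a.min(0).round(4),a.max(0).round(4))
    for z0 in(-.028,-.02,-.015):
        b=a[abs(a[:,2]-z0)<.003]; 
        if len(b): print("  z",z0,len(b),np.percentile(abs(b[:,1]),[0,5,50]).round(4),np.percentile(b[:,0],[2,98]).round(4))
for n in("scene","side"):
    p,d=manip.grab_frame(n);W=world(n,d);L=(W-t)@M
    b=L[(L[...,2]<-.005)&(L[...,2]>-.05)&(abs(L[...,0])<.03)&(abs(L[...,1])<.07)]
    for z0 in (-.04,-.03,-.02):
        c=b[abs(b[:,2]-z0)<.005];print(n,z0,len(c),np.percentile(c[:,0],[2,50,98]).round(4),np.percentile(c[:,1],[1,99]).round(4),[np.percentile(c[c[:,1]*k>0][:,1],[3,50,97]).round(4) for k in(-1,1) if (c[:,1]*k>0).any()])
    W=world(n,d)
    near=(np.hypot(W[...,0]-.5197,W[...,1]+.0521)<.025)&(W[...,2]>.152)&(W[...,2]<.175);q=W[near]
    if len(q):print("pin",len(q),q.min(0),q.max(0))
```

```text
-1 1479 [-0.0112 -0.0556 -0.035 ] [ 0.0119 -0.0411 -0.0126]
  z -0.028 479 [0.0412 0.0414 0.0418] [-0.0101  0.0115]
  z -0.02 359 [0.0412 0.0414 0.0418] [-0.01    0.0116]
  z -0.015 171 [0.0412 0.0414 0.0417] [-0.0098  0.0109]
1 1482 [-0.0111  0.0432 -0.035 ] [ 0.012   0.0576 -0.0128]
  z -0.028 485 [0.0432 0.0435 0.044 ] [-0.0098  0.0116]
  z -0.02 358 [0.0433 0.0435 0.0439] [-0.01    0.0116]
  z -0.015 175 [0.0434 0.0435 0.0438] [-0.0094  0.0112]
scene -0.04 45 [-0.0121 -0.0062  0.0096] [-0.0607  0.053 ] [array([-0.0605, -0.053 , -0.0461]), array([0.0366, 0.042 , 0.0521])]
scene -0.03 42 [-0.0114 -0.0044  0.0095] [-0.0604  0.0509] [array([-0.0602, -0.0555, -0.0463]), array([0.039 , 0.0412, 0.0498])]
scene -0.02 33 [-0.0114 -0.0054  0.0089] [-0.0574  0.0452] [array([-0.0572, -0.0521, -0.0454]), array([0.0396, 0.0429, 0.0451])]
pin 58 [ 0.50814745 -0.06241901  0.1526675 ] [ 0.53554056 -0.03330736  0.17330643]
side -0.04 84 [-0.0096  0.0061  0.0118] [-0.0582  0.0548] [array([-0.058 , -0.0532, -0.0454]), array([0.0407, 0.0426, 0.0545])]
side -0.03 82 [-0.0117  0.0058  0.0127] [-0.0585  0.0551] [array([-0.0584, -0.054 , -0.0454]), array([0.0397, 0.0426, 0.0546])]
side -0.02 56 [-0.0087  0.0063  0.0123] [-0.0565  0.0467] [array([-0.0564, -0.0502, -0.045 ]), array([0.0398, 0.042 , 0.0463])]
pin 81 [ 0.50794746 -0.06212064  0.15287182] [ 0.52866092 -0.04093388  0.16870544]
```

Scene cameras show the fingers' midline at about −3 mm, and the wrist shows it at +1 mm. Correcting both, they agree on the pin at (0.5194, −0.0487).

```bash
python3 -m crank '[{"x":-0.05,"y":0.4,"z":1.5,"turn":0},{"x":0,"y":0,"z":2,"turn":0},{"x":0,"y":0,"z":1.7,"turn":0},{"x":0,"y":0,"z":0,"turn":0},{"x":0,"y":0,"z":0,"turn":0}]' 45
python3 -m crank '[{"x":0,"y":0,"z":1.2,"turn":0},{"x":0,"y":0,"z":1.2,"turn":0},{"x":0,"y":0,"z":0.3,"turn":0},{"x":0,"y":0,"z":0,"turn":0}]' 45
```

```text
time: 2.75
tool_pos: [0.5188, -0.0469, 0.1786]
tool_rot: [-0.001, -0.065, 0.998, 0.0]
contact_force: [-0.1, 0.3, -0.3]
gripper_width: 0.452
grasp_force: 0.0
time: 3.15
tool_pos: [0.5187, -0.0477, 0.1511]
tool_rot: [-0.001, -0.064, 0.998, 0.0]
contact_force: [-0.0, -0.1, 0.1]
gripper_width: 0.449
grasp_force: 0.0
```

```bash
python3 -m crank '[{"x":0,"y":0,"z":0,"turn":0},{"x":0,"y":0,"z":0,"turn":0},{"x":0,"y":0,"z":0,"turn":0},{"x":0,"y":0,"z":0,"turn":0},{"x":0,"y":0,"z":0,"turn":0}]' 0
```

```text
time: 3.65
tool_pos: [0.5198, -0.048, 0.1529]
tool_rot: [0.001, -0.065, 0.998, -0.0]
contact_force: [-0.2, 0.5, 1.7]
gripper_width: 0.196
grasp_force: 58.6
```

```bash
python3 -m crank '[{"x":0,"y":0,"z":-1,"turn":0},{"x":0,"y":0,"z":-1,"turn":0},{"x":0,"y":0,"z":-1,"turn":0},{"x":0,"y":0,"z":-1.5,"turn":0},{"x":0,"y":0,"z":-1.5,"turn":0}]'
python3 - <<'E'
from h import *
p,d=manip.grab_frame("wrist");q,e=manip.grab_frame("scene")
a=cv2.resize(p[150:390,165:485],(640,480));b=cv2.resize(q[190:270,310:390],(480,480),interpolation=cv2.INTER_CUBIC)
c=np.hstack([a,b]);c=cv2.resize(c,(800,343));cv2.imwrite("pics/g1.png",c[:,:,::-1])
E
```

```text
time: 4.15
tool_pos: [0.5195, -0.0478, 0.2139]
tool_rot: [0.0, -0.065, 0.998, -0.0]
contact_force: [-0.3, 0.0, -0.4]
gripper_width: 0.194
grasp_force: 58.7
```

View pics/g1.png

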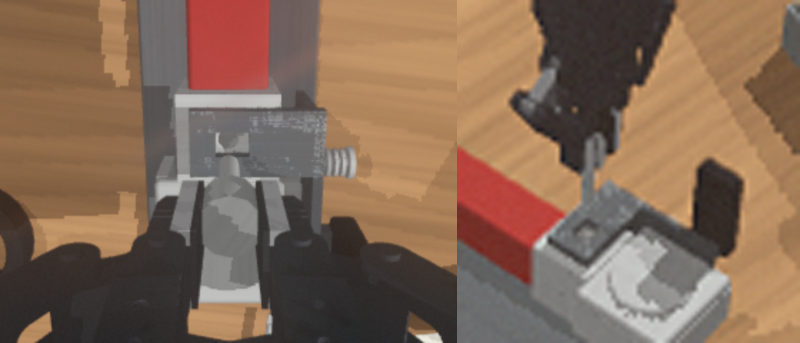

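The pin is held upright and clear of its hole: the shank hangs between the fingers and the hole is empty. Next I move over the pin box, whose corrected centre is (0.462, −0.328), yaw 16°.

```bash
python3 -m crank '[{"x":1.3,"y":-4.07,"z":0,"turn":0},{"x":1.3,"y":-4.07,"z":0,"turn":0},{"x":1.3,"y":-4.07,"z":0,"turn":0},{"x":1.3,"y":-4.07,"z":0,"turn":0},{"x":1.3,"y":-4.07,"z":0,"turn":0}]';python3 -m crank '[{"x":1.3,"y":-4.07,"z":0,"turn":0},{"x":1.3,"y":-4.07,"z":0,"turn":0},{"x":0,"y":0,"z":3,"turn":0},{"x":0,"y":0,"z":3,"turn":0},{"x":0,"y":0,"z":0,"turn":0}]'
python3 - <<'E'
from h import *
m=manip.camera_model("wrist");p,d=manip.grab_frame("wrist");cv2.imwrite("pics/w2.png",p[:,:,::-1])
W=world("wrist",d,m);hsv=cv2.cvtColor(p,cv2.COLOR_RGB2HSV)
near=np.hypot(W[...,0]-.462,W[...,1]+.328)<.12
q=W[near&(abs(W[...,2]-.042)<.004)&(hsv[...,1]<60)];print(len(q),cv2.minAreaRect(q[:,:2].astype(np.float32)))
print(proj("wrist",[.466,-.342,.004],m))
E
```

```text
time: 4.75
tool_pos: [0.4805, -0.2595, 0.2122]
tool_rot: [-0.0, -0.065, 0.998, 0.0]
contact_force: [0.4, 0.8, 0.3]
gripper_width: 0.196
grasp_force: 58.8
time: 5.25
tool_pos: [0.4631, -0.3401, 0.1468]
tool_rot: [-0.003, -0.064, 0.998, 0.004]
contact_force: [-0.6, 0.3, -1.2]
gripper_width: 0.188
grasp_force: 58.9
3091 ((0.46133047342300415, -0.3277391195297241), (0.1446257084608078, 0.12510834634304047), 16.18044090270996)
[[320.19890562 230.51158827]]
```

View pics/w2.png

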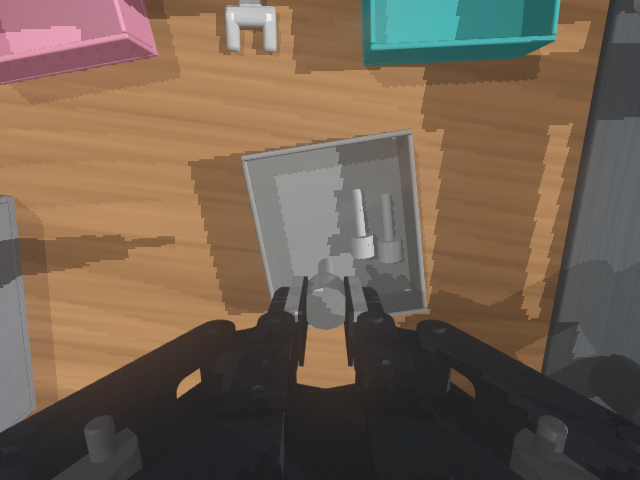

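The box centre is confirmed at (0.461, −0.328). The spares are in its right part at (375,225), and the pin hangs over the free middle. Lowering and releasing.

```bash
python3 -m crank '[{"x":0,"y":0,"z":3,"turn":0},{"x":0,"y":0,"z":3,"turn":0},{"x":0,"y":0,"z":2.5,"turn":0},{"x":0,"y":0,"z":0.9,"turn":0},{"x":0,"y":0,"z":0,"turn":0}]'
python3 -m crank '[{"x":0,"y":0,"z":0,"turn":0},{"x":0,"y":0,"z":0,"turn":0},{"x":0,"y":0,"z":0,"turn":0},{"x":0,"y":0,"z":0,"turn":0}]' 45
python3 -m crank '[{"x":0,"y":0,"z":-3,"turn":0},{"x":0,"y":0,"z":-4,"turn":0},{"x":0,"y":0,"z":-4,"turn":0},{"x":0,"y":0,"z":-4,"turn":0},{"x":0,"y":0,"z":0,"turn":0}]'
python3 - <<'E'
from h import *
m=manip.camera_model("wrist");p,d=manip.grab_frame("wrist");q,e=manip.grab_frame("scene")
a=p[60:460,150:550];b=cv2.resize(q[275:355,210:290],(400,400),interpolation=cv2.INTER_CUBIC)
cv2.imwrite("pics/r1.png",np.hstack([a,b])[:,:,::-1])
W=world("wrist",d,m);hsv=cv2.cvtColor(p,cv2.COLOR_RGB2HSV)
E
```

```text
time: 5.8
tool_pos: [0.466, -0.3418, 0.0584]
tool_rot: [-0.0, -0.065, 0.998, 0.0]
contact_force: [-0.1, -0.3, 0.5]
gripper_width: 0.191
grasp_force: 58.9
time: 6.2
tool_pos: [0.4664, -0.3426, 0.0594]
tool_rot: [0.001, -0.065, 0.998, -0.001]
contact_force: [-0.6, -0.4, 0.2]
gripper_width: 0.449
grasp_force: 0.0
time: 6.7
tool_pos: [0.4687, -0.3448, 0.2169]
tool_rot: [0.005, -0.065, 0.998, -0.005]
contact_force: [0.3, -0.7, 0.9]
gripper_width: 0.452
grasp_force: 0.0
```

View pics/r1.png

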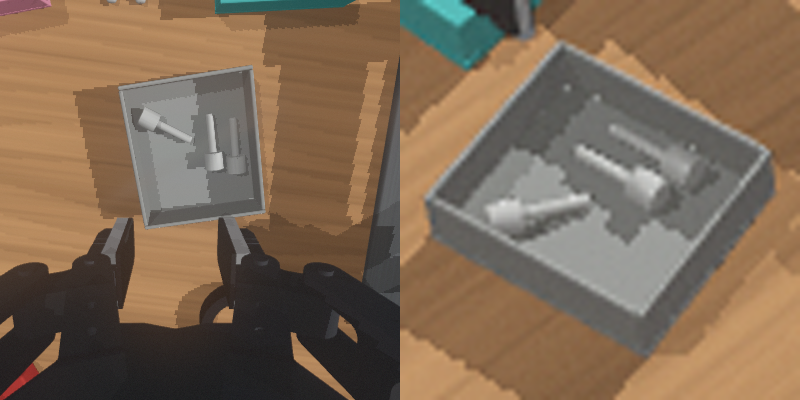

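The pin lies flat in the grey box beside the two spares, at wrist-crop (165,125). On to the handle.

```bash
python3 -m crank '[{"x":0,"y":0,"z":-1.5,"turn":0},{"x":-1.86,"y":4.31,"z":0,"turn":0},{"x":-1.86,"y":4.31,"z":0,"turn":0},{"x":-1.86,"y":4.31,"z":0,"turn":0},{"x":-1.86,"y":4.31,"z":0,"turn":0}]';python3 -m crank '[{"x":-1.86,"y":4.31,"z":0,"turn":0},{"x":-1.86,"y":4.31,"z":0,"turn":0},{"x":-1.86,"y":4.31,"z":0,"turn":0},{"x":-1.86,"y":4.31,"z":0,"turn":0},{"x":0,"y":0,"z":0,"turn":0}]';python3 -m crank '[{"x":0,"y":0,"z":0,"turn":0},{"x":0,"y":0,"z":0,"turn":0}]'
python3 - <<'E'
from h import *
from scipy.spatial.transform import Rotation as R
m=manip.camera_model("wrist");s=manip.state();p,d=manip.grab_frame("wrist");cv2.imwrite("pics/w3.png",p[:,:,::-1])
W=world("wrist",d,m)
h=W[(p.max(2)<60)&(abs(W[...,2]-.195)<.004)&(np.hypot(W[...,0]-.571,W[...,1]-.018)<.03)];print(len(h))
if len(h): print(cv2.minAreaRect(h[:,:2].astype(np.float32)),h.min(0),h.max(0))
q=s["tool_rot"];M=R.from_quat([q[1],q[2],q[3],q[0]]).as_matrix()
print(s["tool_pos"],q, (np.array([.5704,.018,.23])-s["tool_pos"])@M,proj("wrist",[.5704,.018,.195],m))
L=(W-s["tool_pos"])@M;f=(L[...,2]>-.03)&(L[...,2]<.0)&(d>.02)&(abs(L[...,0])<.03)
for k in(-1,1): a=L[f&(L[...,1]*k>0)];print(np.percentile(abs(a[:,1]),[1,5]),np.percentile(a[:,0],[2,98]))
E
```

```text
time: 7.3
tool_pos: [0.517, -0.1597, 0.2223]
tool_rot: [-0.001, -0.064, 0.998, 0.001]
contact_force: [0.5, -0.2, -0.4]
gripper_width: 0.45
grasp_force: 0.0
time: 7.8
tool_pos: [0.5689, 0.0238, 0.2222]
tool_rot: [-0.001, -0.068, 0.998, 0.001]
contact_force: [0.2, -0.5, 0.0]
gripper_width: 0.446
grasp_force: 0.0
time: 8.0
tool_pos: [0.5685, 0.0183, 0.2226]
tool_rot: [-0.001, -0.064, 0.998, -0.0]
contact_force: [-0.4, 0.3, -0.2]
gripper_width: 0.452
grasp_force: 0.0
76
((0.5644586086273193, 0.013869034126400948), (0.008644654415547848, 0.02274376153945923), 70.09896850585938) [0.55501729 0.01139549 0.19100187] [0.57662268 0.0218042  0.19554114]
[0.5685066  0.01831328 0.22257734] [-8.55916367e-04 -6.42137904e-02  9.97935794e-01 -8.14383267e-05] [-0.00182487 -0.00055375 -0.00742578] [[322.39162064 276.95567281]]
[0.01793685 0.01801357] [-0.00960959  0.01152709]
[0.02013646 0.02021059] [-0.00948886  0.01162175]
```

```bash
python3 -m crank '[{"x":-0.2,"y":0,"z":1,"turn":0},{"x":0,"y":0,"z":1.5,"turn":0},{"x":0,"y":0,"z":1.5,"turn":0},{"x":0,"y":0,"z":1.5,"turn":0},{"x":0,"y":0,"z":1.5,"turn":0}]'
python3 -m crank '[{"x":0,"y":0,"z":0,"turn":0},{"x":0,"y":0,"z":0,"turn":0}]'
```

```text
time: 8.55
tool_pos: [0.5703, 0.0191, 0.1511]
tool_rot: [-0.001, -0.064, 0.998, 0.0]
contact_force: [-0.3, -0.6, 0.7]
gripper_width: 0.453
grasp_force: 0.0
time: 8.75
tool_pos: [0.5707, 0.0193, 0.1526]
tool_rot: [-0.001, -0.065, 0.998, 0.0]
contact_force: [0.0, 0.6, 0.8]
gripper_width: 0.448
grasp_force: 0.0
```

```bash
python3 -m crank '[{"x":0,"y":0,"z":0,"turn":0},{"x":0,"y":0,"z":0,"turn":0},{"x":0,"y":0,"z":0,"turn":0},{"x":0,"y":0,"z":0,"turn":0},{"x":0,"y":0,"z":0,"turn":0}]' 0
python3 - <<'E'
from h import *
q,e=manip.grab_frame("scene");w,_=manip.grab_frame("side")
b=[cv2.resize(x,(400,400),interpolation=cv2.INTER_CUBIC) for x in(q[180:290,310:420],w[130:240,280:390])]
cv2.imwrite("pics/h1.png",np.hstack(b)[:,:,::-1])
E
```

```text
time: 9.25
tool_pos: [0.5718, 0.0188, 0.1546]
tool_rot: [0.001, -0.065, 0.998, -0.001]
contact_force: [0.8, -2.5, 4.1]
gripper_width: 0.154
grasp_force: 59.4
```

View pics/h1.png

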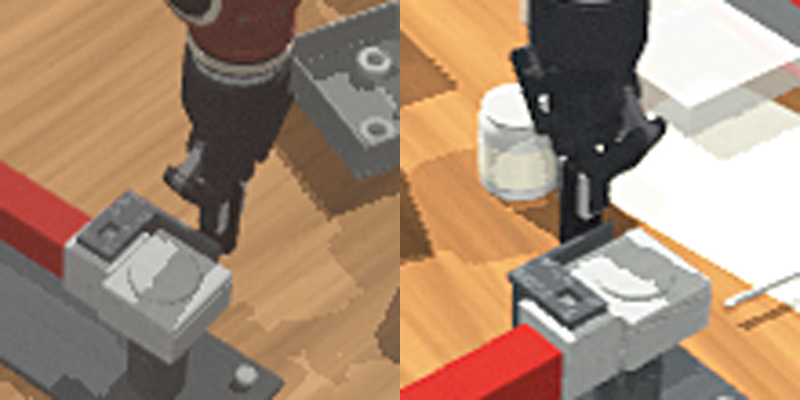

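The handle is gripped (13 mm opening, 59 N). Now I pull the latch along +y.

```bash
python3 -m crank '[{"x":0,"y":0.5,"z":0,"turn":0},{"x":0,"y":0.5,"z":0,"turn":0},{"x":0,"y":0.5,"z":0,"turn":0},{"x":0,"y":0.4,"z":0,"turn":0},{"x":0,"y":0,"z":0,"turn":0}]';python3 -m crank '[{"x":0,"y":0,"z":0,"turn":0},{"x":0,"y":0,"z":0,"turn":0}]'
```

```text
time: 9.85
tool_pos: [0.5694, 0.0366, 0.1545]
tool_rot: [0.001, -0.065, 0.998, -0.002]
contact_force: [0.3, -9.1, 5.9]
gripper_width: 0.157
grasp_force: 59.4
time: 10.05
tool_pos: [0.5695, 0.0363, 0.1545]
tool_rot: [0.001, -0.064, 0.998, -0.002]
contact_force: [1.4, -8.3, 5.4]
gripper_width: 0.156
grasp_force: 59.4
```

```bash
python3 -m crank '[{"x":0.22,"y":0,"z":-0.82,"turn":0},{"x":0.24,"y":0,"z":-0.81,"turn":0},{"x":0.26,"y":0,"z":-0.81,"turn":0},{"x":0,"y":0,"z":0,"turn":0}]'
```

```text
time: 10.45
tool_pos: [0.5622, 0.0354, 0.1771]
tool_rot: [0.001, -0.064, 0.998, -0.002]
contact_force: [6.8, -8.5, -5.2]
gripper_width: 0.154
grasp_force: 58.8
```

```bash
python3 -m crank '[{"x":0.29,"y":0,"z":-0.8,"turn":0},{"x":0.31,"y":0,"z":-0.79,"turn":0},{"x":0.34,"y":0,"z":-0.78,"turn":0},{"x":0.36,"y":0,"z":-0.77,"turn":0},{"x":0,"y":0,"z":0,"turn":0}]'; python3 -m crank '[{"x":0.38,"y":0,"z":-0.76,"turn":0},{"x":0.41,"y":0,"z":-0.75,"turn":0},{"x":0.43,"y":0,"z":-0.73,"turn":0},{"x":0,"y":0,"z":0,"turn":0}]'
```

```text
time: 10.95
tool_pos: [0.5489, 0.0338, 0.2081]
tool_rot: [0.001, -0.064, 0.998, -0.002]
contact_force: [5.8, -8.1, -5.6]
gripper_width: 0.155
grasp_force: 59.0
time: 11.35
tool_pos: [0.5367, 0.0322, 0.2303]
tool_rot: [0.001, -0.064, 0.998, -0.002]
contact_force: [5.5, -8.5, -6.2]
gripper_width: 0.155
grasp_force: 59.1
```

```bash
python3 -m crank '[{"x":0.43,"y":0,"z":-0.73,"turn":0},{"x":0.45,"y":0,"z":-0.72,"turn":0},{"x":0.46,"y":0,"z":-0.71,"turn":0},{"x":0.3,"y":0,"z":-0.45,"turn":0},{"x":0,"y":0,"z":0,"turn":0}]'; python3 -m crank '[{"x":0,"y":0,"z":0,"turn":0},{"x":0,"y":0,"z":0,"turn":0},{"x":0,"y":0,"z":0,"turn":0},{"x":0,"y":0,"z":0,"turn":0},{"x":0,"y":0,"z":0,"turn":0}]'
python3 - <<'E'
from h import *
q,e=manip.grab_frame("scene");w,f=manip.grab_frame("side")
b=[cv2.resize(x,(400,400),interpolation=cv2.INTER_CUBIC) for x in(q[150:350,220:420],w[130:330,230:430])]
cv2.imwrite("pics/l1.png",np.hstack(b)[:,:,::-1])
for n,p,d in(("scene",q,e),("side",w,f)):
    W=world(n,d);hsv=cv2.cvtColor(p,cv2.COLOR_RGB2HSV)
    g=W[(hsv[...,1]>150)&((hsv[...,0]<6)|(hsv[...,0]>174))&(W[...,0]>.25)&(W[...,0]<.6)&(abs(W[...,1]+.06)<.08)&(W[...,2]>.08)]
    u=(g[:,:2]-[.5742,-.042])@[.9917,.1288]; 
    up=np.array([np.percentile(g[abs(u-c)<.006][:,2],95) for c in(-.2,-.16,-.12,-.08)]);print(n,np.polyfit([-.2,-.16,-.12,-.08],up,1))
print(manip.state()["joint_vel"].round(4))
E
```

```text
time: 11.85
tool_pos: [0.5198, 0.0301, 0.2552]
tool_rot: [-0.001, -0.064, 0.998, -0.002]
contact_force: [4.2, -8.4, -7.0]
gripper_width: 0.155
grasp_force: 58.9
time: 12.35
tool_pos: [0.52, 0.0301, 0.2549]
tool_rot: [-0.001, -0.064, 0.998, -0.002]
contact_force: [4.1, -8.3, -6.5]
gripper_width: 0.158
grasp_force: 59.0Traceback (most recent call last):
  File "<stdin>", line 9, in <module>
    return _quantile_unchecked(
        a, q, axis, out, overwrite_input, method, keepdims, weights)
    return _ureduce(a,
                    func=_quantile_ureduce_func,
    ...<5 lines>...
                    overwrite_input=overwrite_input,
                    method=method)
    r = func(a, **kwargs)
    result = _quantile(arr,
                       quantiles=q,
    ...<2 lines>...
                       out=out,
                       weights=wgt)
    slices_having_nans = np.isnan(arr[-1, ...])
                                  ~~~^^^^^^^^^
IndexError: index -1 is out of bounds for axis 0 with size 0
```

View pics/l1.png

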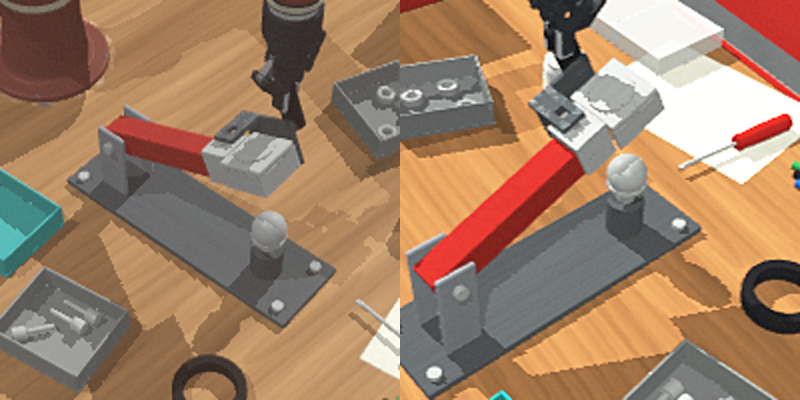

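The tongue is off the ball with its head about 10 cm up. The handle is still gripped with the latch pulled (8 N spring load), everything is still, and the pin is in the box with the spares.

```bash
python3 -c "
from plant import manip
print(manip.state()['joint_vel'].round(3)); print(manip.job_done())"
```

```text
[-0.001  0.    -0.001  0.001  0.     0.   ]
the job is handed in; nothing more can be done
None
```

I handed the job in at about 12 s: the safety pin lies in the box with the two spare pins, and the arm still grips the handle with the latch pulled about 18 mm and the tongue held still, its head about 10 cm up by the gripper's rise (my camera check of that height failed); the tin and tape were not touched.

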